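# Break down a mixed pile of cartons into their shipper trays

## Task

Take the mixed pile of filled cartons apart and pack each carton into the one empty place of the shipper tray that already holds its own kind, lying flat on the tray's floor, top side up and in line with its neighbour. There is glass inside: set them down, don't drop them or tip them over, and leave the dropper bottles standing where they are.

Things in the scene. Friction and masses are not known exactly. Their poses are not given: they have to be found in the camera images.
- carton_slab: Loose filled carton, the wide flat box: 96 mm long (x), 62 wide (y), 26 high (z), about 130 g, rigid, white with green leaf print like all of them. Starts at the bottom of the pile, on the table, a little askew. Origin: centre of its underside, z up.
- carton_jar: Loose filled carton, the squat, square-footed box: 54 mm long (x), 54 wide (y), 44 high (z), about 120 g, rigid, white with green leaf print like all of them. Starts third from the bottom, lying on carton_dropper, a little askew. Origin: centre of its underside, z up. Square footprint: a quarter turn makes no difference.
- carton_dropper: Loose filled carton, the long square-section box: 96 mm long (x), 38 wide (y), 38 high (z), about 90 g, rigid, white with green leaf print like all of them. Starts second from the bottom, lying on carton_slab, a little askew. Origin: centre of its underside, z up.
- carton_vial: Loose filled carton, the smallest, slim short box: 70 mm long (x), 28 wide (y), 28 high (z), about 50 g, rigid, white with green leaf print like all of them. Starts on top of the pile, lying on carton_jar, a little askew. Origin: centre of its underside, z up.
- tray_slab: Fixed brown tray with one 96x62x26 mm carton packed (fixed), one place free. Origin: underside, below the free place's centre; x along the tray to the packed carton, z up. Floor 3 mm thick. Free place 114 (x) by 78 mm (y); carton's length along x, either way round. Lips along both sides 12 mm, end walls 22 mm above table, 3 thick. Tray spans x -60 to 157 mm.
- tray_jar: Fixed brown tray with two 54x54x44 mm cartons packed (fixed), one place free. Origin: underside, below the free place's centre; x along the tray to the packed cartons, z up. Floor 3 mm thick. Free place 72 (x) by 70 mm (y); carton's sides along x, either way round. Lips along both sides 12 mm, end walls 22 mm above table, 3 thick. Tray spans x -39 to 149 mm.
- tray_dropper: Fixed brown tray with one 96x38x38 mm carton packed (fixed), one place free. Origin: underside, below the free place's centre; x along the tray to the packed carton, z up. Floor 3 mm thick. Free place 114 (x) by 54 mm (y); carton's length along x, either way round. Lips along both sides 12 mm, end walls 22 mm above table, 3 thick. Tray spans x -60 to 157 mm.
- tray_vial: Fixed brown tray with one 70x28x28 mm carton packed (fixed), one place free. Origin: underside, below the free place's centre; x along the tray to the packed carton, z up. Floor 3 mm thick. Free place 88 (x) by 44 mm (y); carton's length along x, either way round. Lips along both sides 12 mm, end walls 22 mm above table, 3 thick. Tray spans x -47 to 118 mm.
- bottle_a: Loose amber glass dropper bottle with brass collar and black rubber bulb, 33 mm diameter, 102 mm tall, the first of two standing side by side; not part of the job. Origin: centre of its underside; z up.
- bottle_b: Loose amber glass dropper bottle with brass collar and black rubber bulb, 33 mm diameter, 102 mm tall, the second, about 40 mm from bottle_a; not part of the job. Origin: centre of its underside; z up.
Not all that is in view belongs to the job. What is shaped like the carton_slab but orange or pink is not meant. What is shaped like the carton_jar but orange is not meant.

How it is judged (in metres and radians):
At the end, for the whole second after the job is handed in: Every carton lies in the free place of its own tray: centre within 14 mm along and 12 mm across, underside under 7 mm above the table (flat on the floor it is 3), tilt under 0.08 rad, in line with the tray within 0.25 rad (the square one by any side), released and at rest (x of carton_slab in the frame of tray_slab between -0.014 and 0.014 m and y of carton_slab in the frame of tray_slab between -0.012 and 0.012 m and z of carton_slab in the frame of tray_slab between 0 and 0.007 m and angle between the x axis of carton_slab and the x axis of tray_slab, either way round below 0.25 rad and angle between each of carton_slab, carton_jar, carton_dropper, carton_vial's own z axis and vertical below 0.08 rad and linear speed of each of carton_slab, carton_jar, carton_dropper, carton_vial below 0.02 m/s and contact force between each of carton_slab, carton_jar, carton_dropper, carton_vial and the fingers below 0.1 N and x of carton_jar in the frame of tray_jar between -0.014 and 0.014 m and y of carton_jar in the frame of tray_jar between -0.012 and 0.012 m and z of carton_jar in the frame of tray_jar between 0 and 0.007 m and (angle between the x axis of carton_jar and the x axis of tray_jar, either way round below 0.25 rad or angle between the y axis of carton_jar and the x axis of tray_jar, either way round below 0.25 rad) and x of carton_dropper in the frame of tray_dropper between -0.014 and 0.014 m and y of carton_dropper in the frame of tray_dropper between -0.012 and 0.012 m and z of carton_dropper in the frame of tray_dropper between 0 and 0.007 m and angle between the x axis of carton_dropper and the x axis of tray_dropper, either way round below 0.25 rad and x of carton_vial in the frame of tray_vial between -0.014 and 0.014 m and y of carton_vial in the frame of tray_vial between -0.012 and 0.012 m and z of carton_vial in the frame of tray_vial between 0 and 0.007 m and angle between the x axis of carton_vial and the x axis of tray_vial, either way round below 0.25 rad); the robot touches nothing.
It fails at once if a carton was tipped over (more than 40 degrees) (angle between any of carton_slab, carton_jar, carton_dropper, carton_vial's own z axis and vertical above 0.7 rad).
It fails at once if a carton was dropped (falling faster than 0.7 m/s, out of the fingers) ((linear speed of carton_slab above 0.7 m/s and contact force between carton_slab and the fingers below 0.1 N) or (linear speed of carton_jar above 0.7 m/s and contact force between carton_jar and the fingers below 0.1 N) or (linear speed of carton_dropper above 0.7 m/s and contact force between carton_dropper and the fingers below 0.1 N) or (linear speed of carton_vial above 0.7 m/s and contact force between carton_vial and the fingers below 0.1 N)).
It fails at once if a dropper bottle was knocked over or shoved more than 20 mm (distance of any of bottle_a, bottle_b from where it was at the start of the episode above 0.02 m or angle between any of bottle_a, bottle_b's own z axis and vertical above 0.4 rad).
It also fails if it takes over 106 s, if anything falls off the work surface, if the arm or the gripper's body presses on something with over 40 N, if the wrist force passes 120 N, or if a joint passes its speed limit or range.

## Robot

A 6-joint arm with a two-finger parallel gripper is mounted at the origin on the work surface. World frame = base frame: x ahead of the robot, y to its left, z up, the work surface at z = 0. Lengths are in m, angles in degrees, forces in N, time in s.
With the tool pointing down it reaches from about 0.4 to 0.825 m from the base axis. Payload 7 kg.
Tool frame: the origin (TCP) lies on the centre line of the jaws, within the pads' length; the fingertips stand 19 mm ahead of it and the grasp point (between the pads) is the TCP (r.tip_extent is the distance from the TCP to the fingertips, in m); z points along the fingers, y is the line along which they close (so a half turn about z gives the same grasp; the last joint's range is limited). The gripper opens to 88 mm and grips with 3 to 60 N. Pads are 19 mm wide; open, the fingers measure 130 mm over their backs; the gripper's body (78 mm by 193 mm) begins 47 mm behind the grasp point.
Start: joints at [-50.071, 20.546, 0.682, 0, -70.136, -16.507], TCP at [0.268, -0.619, 0.246] pointing down, gripper open.
Joint ranges: [-176.03, 176.03], [-82.01, 121.73], [-58.28, 71.71], [-173.87, 95.51], [-174.79, -0.11], [-173.66, 173.66]. Speed limits (degrees/s): [136.94, 136.94, 172.46, 180, 180, 180].

## Interface

Orientations are given as [roll, pitch, yaw] about the fixed x, y, z axes, in that order (R = Rz(yaw) Ry(pitch) Rx(roll)).
In Python, from plant import r gives the robot as it stands. The module is installed in compiled form; this text tells all that it offers.
- The arm moves only by the tool jog_arm, never from a script. Its argument "deltas" is a list that holds one entry, the list of rows, each a list of 5 numbers: the opening, from -1 (shut) to 1 (fully open), then the shift along the world's x, y, z in cm, then the turn about the world's z in rad. In form: [[[claw, dx, dy, dz, turn], ...]]. A call has 1 to 8 rows; each row shifts and turns the commanded pose from where the row before left it; what a row does not reach is not made up. A row lasts 1/8 s, in which the tool goes at most 62.5 mm and 10.7 degrees, less where a joint would pass 70% of its speed; a pose out of reach is approached as far as the arm can. A call with a gripper value outside its range is refused whole. The fingers move at their own pace and stop on an object; "force" is the grip in N (left out, the last holds). Time passes only in rows, so rows that do not move let the fingers close. It gives the time, the measured TCP pose, the force, the opening and the grip force at its end, in the units of the state.
- r.get_state(): the state, without advancing time (a new reading comes with each control period).
- r.capture(name): name is "side" or "top" or "wrist"; returns the picture (400x640x3 uint8, blue, green, red); there is no depth.
- r.camera_info(name): a dict with "fx", "fy", "cx", "cy" (pixels), "view" (4x4, takes a point from world to camera coordinates). Camera axes: x right, y up, looking along -z (the intrinsics and any distortion apply to the point x, -y, -z); pixel columns grow to the right and rows downward; lengths in m; the calibration is good to about 2 mm. The wrist camera is an equidistant fisheye: a pixel r from the principal point sees the ray r / f radians off the axis. A picture is of the moment at which its call begins: read the wrist's pose just before it. camera_info takes no time and is no camera call; for the wrist camera it gives the pose at the moment of the call.
- r.close_job(): hands the job in; it is judged then, once.
The state is a dict: "time_s": time; "joints": joint angles; "qd": joint speeds; "joint_torque": joint torques, N m; "tcp_pos": TCP position; "eef_rot": TCP orientation; "contact_force": force on the tool from outside, world axes, zero at the start; "moment": the same for the moment, N m; "gripper_width": finger opening in m; "gripper_force": force on a finger pad.
Only numpy, scipy, OpenCV 4.12 (cv2) and the standard library are available. Lean on these libraries where they do the work, as an engineer would, in place of code of your own. Each camera call takes 0.05 s, during which the arm holds its last target. There are 200 camera calls.

## Working session

There is one attempt and no reset: what is moved stays moved. The work goes in short steps, Python scripts to look and compute and a tool call to move; the robot and the scene stay as the last step left them, time stands still between calls to the robot, and variables do not carry over. Pictures are saved under pics/ and viewed, at most 14 in all, crops included, and the job is handed in when it is done.

Besides the shell and the picture viewer there is one more tool, called after "Request:" in YAML: its name, and indented under it one key for each argument. jog_arm: Moves the arm, as the interface text tells. Its arguments: {"type":"object","properties":{"deltas":{"type":"array"},"force":{"type":"number"}},"required":["deltas"]}

```bash
mkdir -p pics; cat > h.py <<'E'
import numpy as np, cv2
from plant import r
def ray(n,u,v,ci=None):
    c=ci or r.camera_info(n); V=np.array(c["view"]); R=V[:3,:3]; o=-R.T@V[:3,3]
    x=(u-c["cx"])/c["fx"]; y=(v-c["cy"])/c["fy"]
    if n=="wrist":
        t=np.hypot(x,y); s=np.sin(t)/t if t>1e-9 else 1; d=np.array([x*s,-y*s,-np.cos(t)])
    else: d=np.array([x,-y,-1.])
    return o,R.T@d/np.linalg.norm(d)
def onz(n,u,v,z,ci=None):
    o,d=ray(n,u,v,ci); return o+d*(z-o[2])/d[2]
def tri(a,b):
    (o1,d1),(o2,d2)=a,b
    A=np.stack([d1,-d2],1); t=np.linalg.lstsq(A,o2-o1,rcond=None)[0]
    p,q=o1+d1*t[0],o2+d2*t[1]; return (p+q)/2,np.linalg.norm(p-q)
def proj(n,P,ci=None):
    c=ci or r.camera_info(n); V=np.array(c["view"]); p=V[:3,:3]@np.array(P)+V[:3,3]; x,y,z=p[0],-p[1],-p[2]
    if n=="wrist":
        q=np.hypot(x,y); t=np.arctan2(q,z); k=t/q if q>1e-9 else 1/z
        return c["cx"]+c["fx"]*x*k,c["cy"]+c["fy"]*y*k
    return c["cx"]+c["fx"]*x/z,c["cy"]+c["fy"]*y/z
E
python3 - <<'E'
from h import *
for n in ("top","side","wrist"):
    c=r.camera_info(n); print(n,c["fx"],c["cx"],c["cy"],np.round(-np.array(c["view"])[:3,:3].T@np.array(c["view"])[:3,3],3),{k for k in c})
    im=r.capture(n); cv2.imwrite(f"pics/{n}0.png",im)
    cv2.imwrite(f"pics/{n}0b.png",cv2.resize(im,(800,500),interpolation=cv2.INTER_CUBIC))
print(r.get_state())
E
```

```text
top 378.07034129259074 327.39444531780237 196.13757549155244 [ 0.398 -0.083  1.037] {'view', 'cx', 'cy', 'fx', 'fy'}
side 425.08715347993626 317.86053573852536 198.16833686514204 [0.364 0.63  0.759] {'view', 'cx', 'cy', 'fx', 'fy'}
wrist 309.70691628693146 315.83291392423143 199.16327912124046 [ 0.191 -0.653  0.383] {'view', 'cx', 'cy', 'fx', 'fy'}
{'time_s': 0.15, 'joints': array([-5.00718655e+01,  2.05798524e+01,  6.46622495e-01, -1.48779513e-02,
       -7.01386119e+01, -1.65065605e+01]), 'qd': array([ 0.13455869, -0.10848034,  0.05259558,  0.12670162,  0.02318068,
       -0.05454333]), 'joint_torque': array([-8.77214243e-04, -5.83275747e+01,  2.93290347e+01,  7.00122178e+00,
        8.72089004e-03, -1.20679679e-04]), 'tcp_pos': array([ 0.26813706, -0.61906665,  0.24486753]), 'eef_rot': array([ 1.79927144e+02, -7.00203666e-03, -1.56583485e+02]), 'contact_force': array([-0.93228079, -0.40518888, -0.2134014 ]), 'moment': array([ 0.02342944, -0.00614762,  0.01628456]), 'gripper_force': 0.0, 'gripper_width': 0.08724016708602207}
```

View pics/top0b.png

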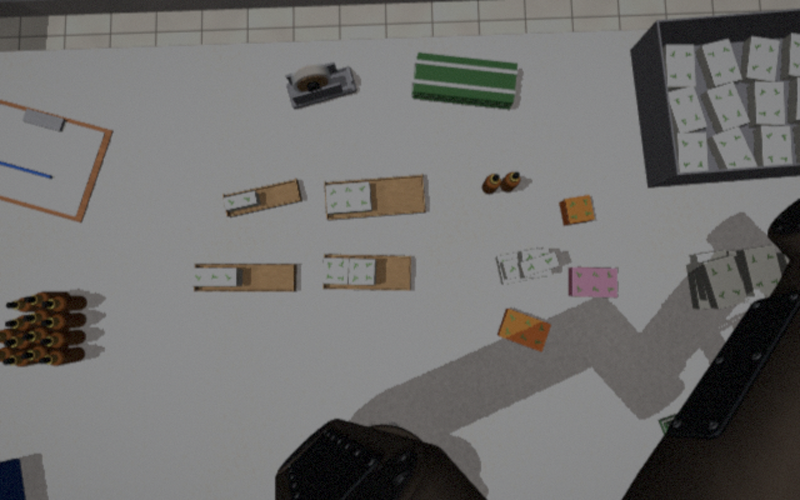

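View pics/side0b.png

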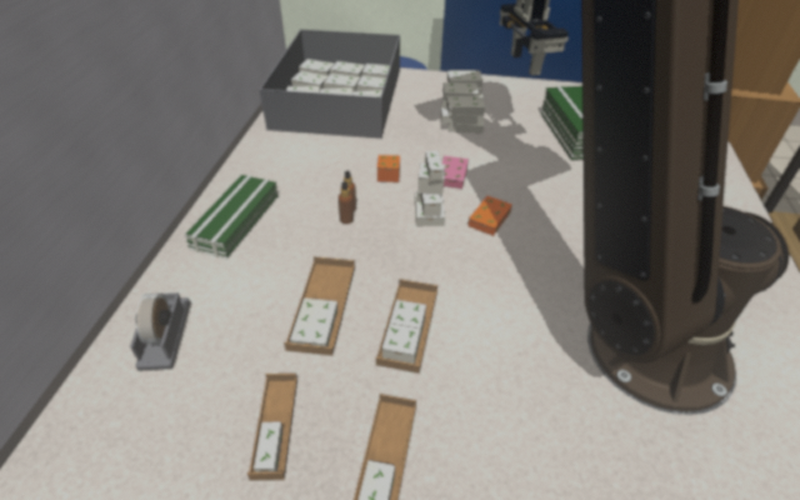

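Top view (800-px scale): pile at about (525,265), slab tray (375,197), jar tray (368,272), dropper tray (245,277), vial tray (262,197), and bottles at (492,183) and (512,181). The side view shows the same pile at (430,190). Next I zoom in.

```bash
python3 - <<'E'
from h import *
t=cv2.imread("pics/top0.png"); s=cv2.imread("pics/side0.png")
a=cv2.resize(t[190:240,385:465],(800,500),interpolation=cv2.INTER_CUBIC)
b=cv2.resize(s[115:190,315:385],(560,600),interpolation=cv2.INTER_CUBIC)
cv2.imwrite("pics/c1.png",a);cv2.imwrite("pics/c2.png",b)
print([np.round(onz("top",u,v,0),3) for u,v in((0,0),(640,0),(0,400),(420,212))])
hsv=cv2.cvtColor(t,cv2.COLOR_BGR2HSV)
for p in((330,155),(310,218),(220,222),(230,155),(300,50),(300,300)): print(p,hsv[p[1],p[0]])
E
```

```text
[array([1.105, 0.879, 0.   ]), array([ 1.034, -0.977,  0.   ]), array([-0.021,  0.816,  0.   ]), array([ 0.447, -0.321,  0.   ])]
(330, 155) [ 15 104 120]
(310, 218) [ 16 105 119]
(220, 222) [ 16 107 124]
(230, 155) [ 16 107 121]
(300, 50) [120   2 137]
(300, 300) [135   4 140]
```

View pics/c1.png

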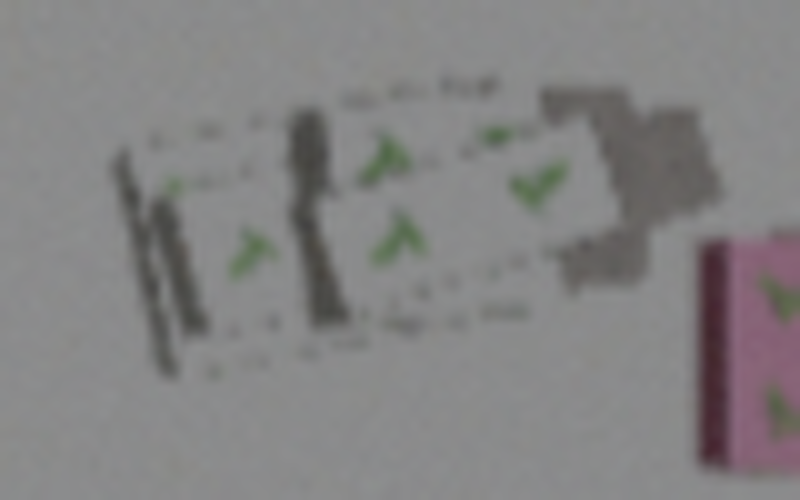

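View pics/c2.png

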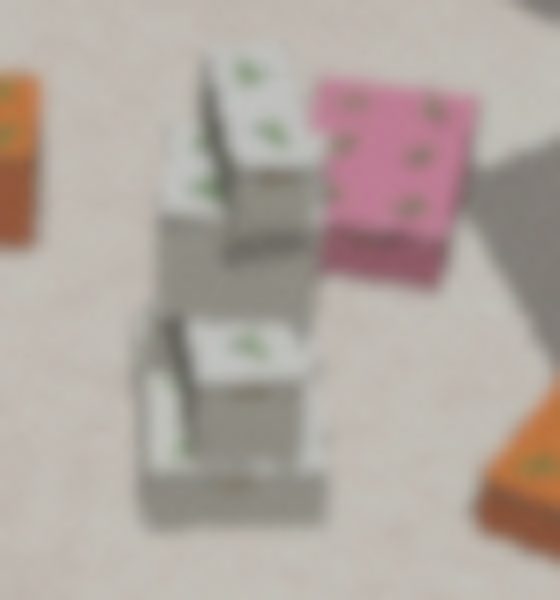

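```bash
python3 - <<'E'
from h import *
T=lambda u,v:ray("top",385+u/10-.45,190+v/10-.45); S=lambda u,v:ray("side",315+u/8-.44,115+v/8-.44)
vt=[(308,205),(345,320),(620,222),(585,118)]; vs=[(230,172),(322,168),(285,47),(208,52)]
P=[]
for a,b in zip(vt,vs):
    p,e=tri(T(*a),S(*b)); P.append(p); print("vial",np.round(p,4),round(e,4))
P=np.array(P); print(P.mean(0),[np.linalg.norm(P[i]-P[(i+1)%4]) for i in range(4)])
for n in("top","side"):
    im=cv2.imread(f"pics/{n}0.png"); h=cv2.cvtColor(im,cv2.COLOR_BGR2HSV)
    m=cv2.inRange(h,(8,60,50),(24,150,230)); m=cv2.morphologyEx(m,cv2.MORPH_CLOSE,np.ones((3,3)))
    k,l,st,c=cv2.connectedComponentsWithStats(m)
    for i in range(1,k):
        if st[i,4]<150: continue
        ys,xs=np.where(l==i)
        W=np.array([onz(n,x,y,.012)[:2] for x,y in zip(xs,ys)],np.float32)
        R=cv2.minAreaRect(W*1000); print(n,st[i],np.round(c[i]),np.round(R[0],1),np.round(R[1],1),round(R[2],1))
E
```

```text
vial [ 0.4453 -0.2794  0.1331] 0.0002
vial [ 0.4171 -0.2868  0.1333] 0.0015
vial [ 0.4375 -0.3525  0.1353] 0.0033
vial [ 0.4626 -0.3459  0.1345] 0.0031
[ 0.44064424 -0.31613823  0.13406092] [np.float64(0.029196461369360868), np.float64(0.0689076535442658), np.float64(0.025992585026102164), np.float64(0.06874631121693486)]
top [  0  94  90  84 734] [ 62. 141.] [701.4 718.1] [194.7 217.7] 72.6
top [ 260  140   80   36 1457] [312. 157.] [605.5   4.8] [ 82.8 217.3] 2.8
top [181 143  60  30 696] [218. 157.] [611.  254.2] [ 49.8 167.5] 11.7Traceback (most recent call last):
  File "<stdin>", line 15, in <module>
  File "h.py", line 11, in onz
    o,d=ray(n,u,v,ci); return o+d*(z-o[2])/d[2]
        ~~~^^^^^^^^^^
  File "h.py", line 4, in ray
    c=ci or r.camera_info(n); V=np.array(c["view"]); R=V[:3,:3]; o=-R.T@V[:3,3]
            ~~~~~~~~~~~~~^^^
ValueError: time passes only in moves, steps and waits
```

```bash
sed -i '2a _C={}\ndef CI(n):\n    if n=="wrist": return r.camera_info(n)\n    if n not in _C: _C[n]=r.camera_info(n)\n    return _C[n]' h.py; sed -i 's/ci or r.camera_info(n)/ci or CI(n)/' h.py
python3 - <<'E'
from h import *
for n in("top","side"):
    im=cv2.imread(f"pics/{n}0.png"); h=cv2.cvtColor(im,cv2.COLOR_BGR2HSV)
    m=cv2.inRange(h,(8,60,50),(24,150,230)); m=cv2.morphologyEx(m,cv2.MORPH_CLOSE,np.ones((3,3)))
    k,l,st,c=cv2.connectedComponentsWithStats(m); ci=CI(n)
    for i in range(1,k):
        if st[i,4]<300: continue
        ys,xs=np.where(l==i)
        W=np.array([onz(n,x,y,.012,ci)[:2] for x,y in zip(xs,ys)],np.float32)
        R=cv2.minAreaRect(W*1000); print(n,st[i],np.round(R[0],1),np.round(R[1],1),round(R[2],1))
    # packed cartons: white-ish in brown hull
E
```

```text
top [  0  94  90  84 734] [701.4 718.1] [194.7 217.7] 72.6
top [ 260  140   80   36 1457] [605.5   4.8] [ 82.8 217.3] 2.8
top [181 143  60  30 696] [611.  254.2] [ 49.8 167.5] 11.7
top [258 204  71  28 982] [441.1  25.7] [189.6  73.2] 88.4
top [ 155  211   82   22 1157] [437.6 291.5] [220.8  57.1] 88.4
top [ 606  344   34   56 1096] [  21.4 -816.6] [ 83.3 143.2] 84.0
side [ 494    0  128  287 8691] [-301.4 -945.2] [2014.9  290.8] 75.5
side [ 574    0   66  158 7377] [ -539.5 -1276.3] [1627.7  256.2] 70.5
side [271 142  13  37 358] [ 633.6 -306.1] [ 34.6 168.2] 13.1
side [374 156  36  33 384] [ 307.7 -310.9] [127.6  72.2] 69.3
side [616 169  24  47 612] [-318.4 -352.7] [200.9  57.1] 70.5
side [ 228  206   55   78 1534] [604.   4.] [ 84.5 230.2] 2.7
side [301 224  48  73 955] [438.5  24.1] [199.9  74.5] 87.1
side [ 198  299   39   85 1446] [610.2 253.4] [ 50.9 172.7] 10.6
side [ 283  316   50   84 1917] [433.7 261.2] [166.1  58.9] 88.4
```

Everything measured matches the given sizes. I'm moving above the vial now.

Request:
jog_arm:
  deltas:
    - [[1, 2.15, 3.8, 0, 0.177], [1, 2.15, 3.8, 0, 0.177], [1, 2.15, 3.8, 0, 0.177], [1, 2.15, 3.8, 0, 0.177], [1, 2.15, 3.8, 0, 0.177], [1, 2.15, 3.8, 0, 0.177], [1, 2.15, 3.8, 0, 0.177], [1, 2.15, 3.8, 0, 0.177]]
  force: 12

```text
time_s: 1.15
tcp_pos: [0.4407, -0.314, 0.2455]
eef_rot: [180.0, 0.0, -75.1]
contact_force: [0.9, -0.6, 0.3]
gripper_width: 0.0874
gripper_force: 0.0
```

```bash
python3 - <<'E'
from h import *
s=r.get_state(); print(s["tcp_pos"],s["eef_rot"],s["joints"])
ci=r.camera_info("wrist"); im=r.capture("wrist")
for z in(.110,.135):
  print([np.round(proj("wrist",p[:2]+(z,),ci)) for p in[(.4453,-.2794),(.4171,-.2868),(.4375,-.3525),(.4626,-.3459)]])
cv2.imwrite("pics/w1.png",im); cv2.imwrite("pics/w1b.png",cv2.resize(im,(800,500),interpolation=cv2.INTER_CUBIC))
import pickle; pickle.dump(ci,open("w1.pkl","wb"))
E
```

```text
[ 0.44069884 -0.31401321  0.24549908] [ 1.79998765e+02  5.76102859e-03 -7.51151607e+01] [-1.47149003e+01  7.94846385e+00 -1.62549529e+01 -4.82279441e-03
 -6.58005031e+01  2.96017168e+01]
[array([303., 227.]), array([333., 227.]), array([331., 156.]), array([302., 156.])]
[array([302., 238.]), array([335., 238.]), array([333., 161.]), array([301., 161.])]
```

View pics/w1b.png

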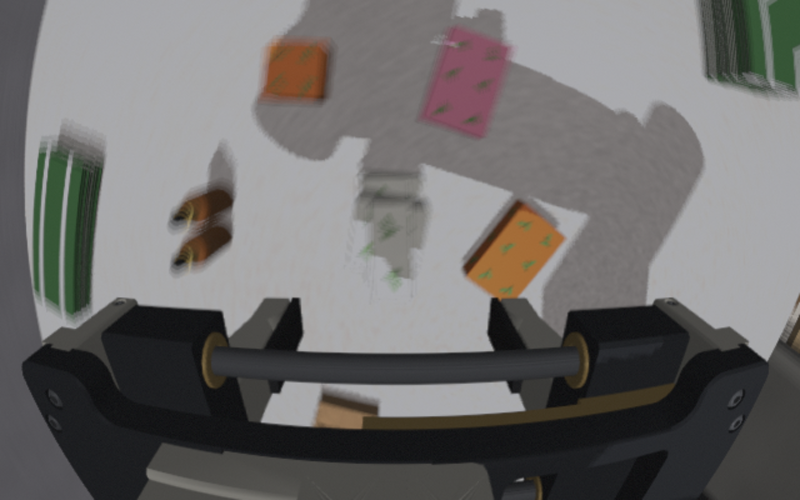

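The wrist view shows the vial midway between the open fingers, around (392,245). It should span about (378–418, 201–297), so the triangulation agrees. The picture is slightly blurred. Descending.

Request:
jog_arm:
  deltas:
    - [[1, 0, -0.2, -3, 0], [1, 0, 0, -3, 0], [1, 0, 0, -3, 0], [1, 0, 0, -1.5, 0], [1, 0, 0, 0, 0], [-0.6, 0, 0, 0, 0], [-0.6, 0, 0, 0, 0], [-0.6, 0, 0, 0, 0]]
  force: 12

```text
time_s: 2.2
tcp_pos: [0.4406, -0.3175, 0.1413]
eef_rot: [-179.9, -0.0, -75.4]
contact_force: [-0.5, -0.8, 0.5]
gripper_width: 0.0633
gripper_force: 0.0
```

Request:
jog_arm:
  deltas:
    - [[-1, 0, 0, 0, 0], [-1, 0, 0, 0, 0], [-1, 0, 0, 0, 0]]

```text
time_s: 2.58
tcp_pos: [0.4403, -0.3174, 0.1406]
eef_rot: [-180.0, 0.0, -75.4]
contact_force: [0.5, 0.1, 0.1]
gripper_width: 0.0331
gripper_force: 0.0
```

Request:
jog_arm:
  deltas:
    - [[-1, 0, 0, 0, 0], [-1, 0, 0, 0, 0], [-1, 0, 0, 0, 0], [-1, 0, 0, 0, 0], [-1, 0, 0, 1, 0], [-1, 0, 0, 2, 0], [-1, 0, 0, 3, 0], [-1, 0, 0, 3, 0]]
  force: 12

```text
time_s: 3.58
tcp_pos: [0.4402, -0.3174, 0.2321]
eef_rot: [-180.0, -0.0, -75.4]
contact_force: [0.6, 0.4, -0.6]
gripper_width: 0.0278
gripper_force: 12.0
```

Request:
jog_arm:
  deltas:
    - [[-1, 1.5, 4.5, 0, -0.005], [-1, 1.5, 4.5, 0, -0.005], [-1, 1.5, 4.5, 0, -0.005], [-1, 1.5, 4.5, 0, -0.005], [-1, 1.5, 4.5, 0, -0.005], [-1, 1.5, 4.5, 0, -0.005], [-1, 1.5, 4.5, 0, -0.005], [-1, 1.5, 4.5, 0, -0.005]]

```text
time_s: 4.58
tcp_pos: [0.5606, 0.0442, 0.2315]
eef_rot: [-180.0, 0.0, -77.7]
contact_force: [0.4, -0.3, 0.1]
gripper_width: 0.028
gripper_force: 12.0
```

Request:
jog_arm:
  deltas:
    - [[-1, 1.5, 4.5, 0, -0.005], [-1, 1.5, 4.5, 0, -0.005], [-1, 1.5, 4.5, 0, -0.005], [-1, 1.2, 4, -2, -0.005], [-1, 0, 0, -2, 0], [-1, 0, 0, 0, 0], [-1, 0, 0, 0, 0]]

```text
time_s: 5.45
tcp_pos: [0.6177, 0.2174, 0.1918]
eef_rot: [-179.9, 0.0, -78.9]
contact_force: [-0.6, 0.0, -0.8]
gripper_width: 0.0279
gripper_force: 12.0
```

```bash
python3 - <<'E'
from h import *
import pickle
ci=r.camera_info("wrist"); im=r.capture("wrist"); print(r.get_state()["tcp_pos"],r.get_state()["eef_rot"])
cv2.imwrite("pics/w2.png",im); pickle.dump(ci,open("w2.pkl","wb"))
o=im.copy()
# predicted tray outlines at lip height
def outl(ox,oy,a,x0,x1,hy,z,col):
    a=np.radians(a); q=[]
    for x,y in((x0,hy),(x1,hy),(x1,-hy),(x0,-hy)):
        q.append(proj("wrist",(ox+x*np.cos(a)-y*np.sin(a),oy+x*np.sin(a)+y*np.cos(a),z),ci))
    cv2.polylines(o,[np.int32(q)],True,col,1)
outl(.6177,.2192,101.2,-.047,.118,.025,.012,(0,0,255))
outl(.6177,.2192,101.2,-.044,.044,.022,.003,(255,0,0))
outl(.4362,.243,88.4,-.06,.157,.03,.012,(0,0,255))
outl(.6074,-.044,92.8,-.06,.157,.042,.012,(0,0,255))
outl(.439,-.0297,88.4,-.039,.149,.038,.012,(0,0,255))
cv2.imwrite("pics/w2b.png",cv2.resize(o,(800,500),interpolation=cv2.INTER_CUBIC))
E
```

```text
[0.61782031 0.21738684 0.19212472] [-1.79895676e+02  2.26484436e-02 -7.89014832e+01]
```

View pics/w2b.png

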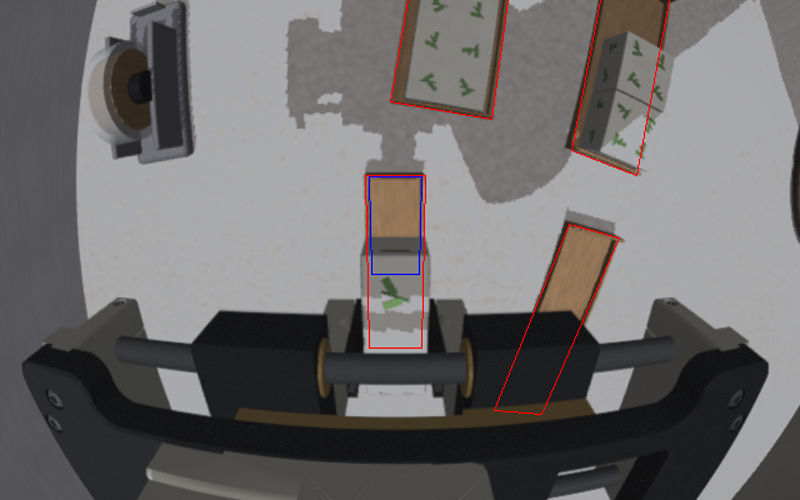

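The overlays fall on the real trays: vial pocket (370–420, 177–274), slab tray end (390–492, 100–118). The vial is aligned over its pocket. Lowering.

Request:
jog_arm:
  deltas:
    - [[-1, 0, 0, -4, 0], [-1, 0, 0, -4, 0], [-1, 0, 0, -4, 0], [-1, 0, 0, -2.3, 0], [-1, 0, 0, -0.8, 0], [-1, 0, 0, -0.3, 0], [-1, 0, 0, -0.2, 0], [-1, 0, 0, 0, 0]]

```text
time_s: 6.5
tcp_pos: [0.6179, 0.218, 0.0356]
eef_rot: [-179.9, 0.0, -78.9]
contact_force: [1.5, -0.3, 1.3]
gripper_width: 0.0279
gripper_force: 12.0
```

Request:
jog_arm:
  deltas:
    - [[-1, 0, 0, -0.1, 0], [-0.2, 0, 0, 0, 0], [-0.2, 0, 0, 0, 0], [0.1, 0, 0, 0, 0], [0.3, 0, 0, 0.5, 0], [1, 0, 0, 3, 0], [1, 0, 0, 4, 0], [1, 0, 0, 4, 0]]

```text
time_s: 7.5
tcp_pos: [0.6172, 0.2175, 0.1499]
eef_rot: [180.0, -0.0, -78.9]
contact_force: [0.6, -0.2, 0.4]
gripper_width: 0.0794
gripper_force: 0.0
```

```bash
python3 - <<'E'
from h import *
for n in ("top","side"): cv2.imwrite(f"pics/{n}1.png",r.capture(n))
t=cv2.imread("pics/top1.png"); s=cv2.imread("pics/side1.png")
a=cv2.resize(t[190:240,385:465],(480,300),interpolation=cv2.INTER_CUBIC)
b=cv2.resize(s[115:190,315:385],(280,300),interpolation=cv2.INTER_CUBIC)
c=cv2.resize(s[285:395,190:340],(409,300),interpolation=cv2.INTER_CUBIC)
d=cv2.resize(t[120:180,170:260],(391,300)[:1]+(300,),interpolation=cv2.INTER_CUBIC)
o=np.zeros((600,800,3),np.uint8); o[:300,:480]=a;o[:300,480:760]=b;o[300:,:409]=c;o[300:,409:]=d
cv2.imwrite("pics/m1.png",o)
E
```

```text
(no output)
```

View pics/m1.png

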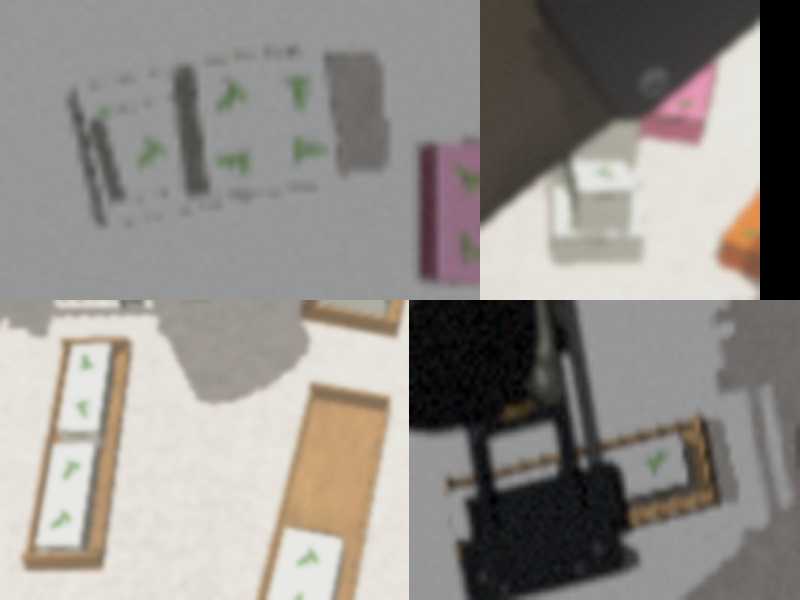

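The vial sits in its pocket, in line with its neighbour in the lower-left crop. The jar's top face is now visible in the top crop, corners about (197,67), (208,194), (337,177) and (326,53).

```bash
python3 - <<'E'
from h import *
f=lambda u,v:(385+u/6-.42,190+v/6-.42)
p,e=tri(ray("top",*f(197,67)),ray("side",315+160/8-.44,115+218/8-.44)); print("corner",np.round(p,4),e)
Q=np.array([onz("top",*f(u,v),.108) for u,v in((197,67),(208,194),(337,177),(326,53))])
print(np.round(Q,4),Q.mean(0),[round(np.linalg.norm(Q[i]-Q[(i+1)%4]),4) for i in range(4)])
d=Q[0]-Q[3]+Q[1]-Q[2]; print(np.degrees(np.arctan2(d[1],d[0])))
E
```

```text
corner [ 0.4692 -0.2921  0.1033] 0.0011803196729259133
[[ 0.4694 -0.291   0.108 ]
 [ 0.4175 -0.2929  0.108 ]
 [ 0.4229 -0.3455  0.108 ]
 [ 0.4737 -0.3438  0.108 ]] [ 0.44586913 -0.31829543  0.108     ] [np.float64(0.052), np.float64(0.0529), np.float64(0.0508), np.float64(0.053)]
95.23130978129771
```

Request:
jog_arm:
  deltas:
    - [[1, -1.4, -4.5, 3, -0.01], [1, -1.4, -4.5, 2, -0.01], [1, -1.4, -4.5, 0, -0.01], [1, -1.4, -4.5, 0, -0.01], [1, -1.4, -4.5, 0, -0.01], [1, -1.4, -4.5, 0, -0.01], [1, -1.4, -4.5, 0, -0.01], [1, -1.4, -4.5, 0, -0.01]]

```text
time_s: 8.6
tcp_pos: [0.5047, -0.1437, 0.1988]
eef_rot: [-180.0, -0.0, -83.5]
contact_force: [0.3, -0.5, 0.8]
gripper_width: 0.0874
gripper_force: 0.0
```

Request:
jog_arm:
  deltas:
    - [[1, -1.5, -4.5, 0, -0.01], [1, -1.5, -4.5, 0, -0.01], [1, -1.5, -4.5, 0, -0.01], [1, -1.4, -4.1, 0, -0.014], [1, 0, 0, -2, 0], [1, 0, 0, 0, 0]]

```text
time_s: 9.35
tcp_pos: [0.4449, -0.3184, 0.1773]
eef_rot: [179.8, 0.1, -86.1]
contact_force: [0.2, -0.5, 0.7]
gripper_width: 0.0874
gripper_force: 0.0
```

```bash
python3 - <<'E'
from h import *
import pickle
ci=r.camera_info("wrist"); im=r.capture("wrist"); s=r.get_state(); print(s["tcp_pos"],s["eef_rot"])
cv2.imwrite("pics/w3.png",im); pickle.dump(ci,open("w3.pkl","wb"))
q=[proj("wrist",p+(.108,),ci) for p in((.4694,-.291),(.4175,-.2929),(.4229,-.3455),(.4737,-.3438))]; print(np.round(q))
c=im[90:290,190:440].copy(); c=cv2.resize(c,(750,600),interpolation=cv2.INTER_CUBIC)
cv2.imwrite("pics/w3b.png",c)
E
```

```text
[ 0.44578382 -0.31833269  0.17827164] [ 1.79919764e+02  2.59740370e-02 -8.60056112e+01]
[[282. 252.]
 [350. 254.]
 [351. 187.]
 [278. 185.]]
```

View pics/w3b.png

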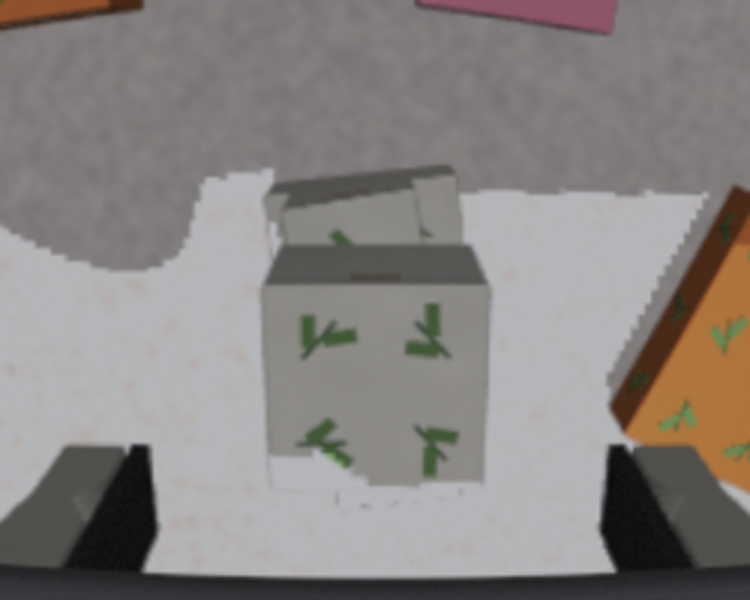

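The wrist crop shows the jar's top corners at (262,285), (490,285), (485,483) and (270,487). That matches the prediction, squared to the jaws. Descending and gripping.

Request:
jog_arm:
  deltas:
    - [[1, 0, 0, -3, 0], [1, 0, 0, -3, 0], [1, 0, 0, -2, 0], [1, 0, 0, 0, 0], [-0.5, 0, 0, 0, 0], [-0.5, 0, 0, 0, 0], [-0.5, 0, 0, 0, 0], [-0.5, 0, 0, 0, 0]]
  force: 15

```text
time_s: 10.4
tcp_pos: [0.4463, -0.3184, 0.099]
eef_rot: [-180.0, -0.0, -86.0]
contact_force: [-0.3, 0.3, 4.6]
gripper_width: 0.0539
gripper_force: 15.0
```

Request:
jog_arm:
  deltas:
    - [[-1, 0, 0, 0, 0], [-1, 0, 0, 0, 0], [-1, 0, 0, 0.5, 0], [-1, 0, 0, 1, 0], [-1, 0, 0, 2.5, 0], [-1, 0, 0, 3, 0]]

```text
time_s: 11.15
tcp_pos: [0.446, -0.3183, 0.1693]
eef_rot: [179.9, 0.0, -86.0]
contact_force: [1.3, 0.1, -1.7]
gripper_width: 0.0539
gripper_force: 15.0
```

Request:
jog_arm:
  deltas:
    - [[-1, -0.1, 4, 0, -0.014], [-1, -0.1, 4, 0, -0.014], [-1, -0.1, 4, 0, -0.014], [-1, -0.1, 4, 0, -0.014], [-1, -0.1, 4, 0, -0.014], [-1, -0.1, 4, 0, -0.014], [-1, -0.1, 4, 0, -0.014], [-1, 0, 0.9, -3, 0]]

```text
time_s: 12.15
tcp_pos: [0.4413, -0.0269, 0.1407]
eef_rot: [-179.7, 0.1, -91.5]
contact_force: [-0.2, 0.2, -1.0]
gripper_width: 0.054
gripper_force: 15.0
```

Request:
jog_arm:
  deltas:
    - [[-1, 0, 0, -3, 0], [-1, 0, 0, 0, 0], [-1, 0, 0, 0, 0]]

```text
time_s: 12.52
tcp_pos: [0.44, -0.0293, 0.1097]
eef_rot: [-179.9, 0.0, -91.6]
contact_force: [0.3, 0.0, -0.9]
gripper_width: 0.0541
gripper_force: 15.0
```

```bash
python3 - <<'E'
from h import *
ci=r.camera_info("wrist"); im=r.capture("wrist"); s=r.get_state(); print(s["tcp_pos"],s["eef_rot"])
a=np.radians(88.4); ox,oy=.439,-.0297; o=im.copy()
for x0,x1,h,z,c in((-.039,.149,.038,.012,(0,0,255)),(-.036,.036,.035,.003,(255,0,0))):
    q=[proj("wrist",(ox+x*np.cos(a)-y*np.sin(a),oy+x*np.sin(a)+y*np.cos(a),z),ci) for x,y in((x0,h),(x1,h),(x1,-h),(x0,-h))]
    cv2.polylines(o,[np.int32(q)],True,c,1)
cv2.imwrite("pics/w4b.png",cv2.resize(o[90:330,160:480],(800,600),interpolation=cv2.INTER_CUBIC))
E
```

```text
[ 0.44021053 -0.02931499  0.10987128] [-1.79894408e+02  2.22309374e-02 -9.16043044e+01]
```

View pics/w4b.png

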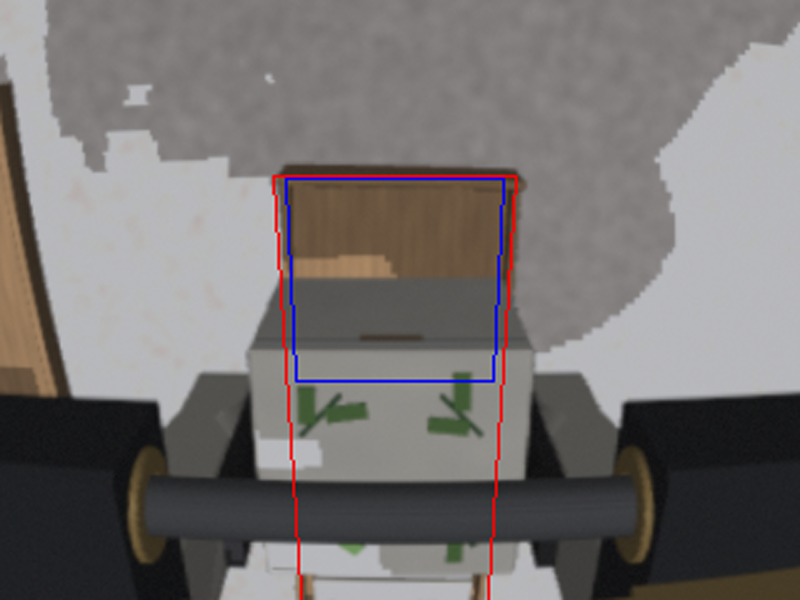

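The jar's pocket is where predicted, only about 1 mm to the right (−x): its floor runs x≈290–507 against the overlay's 286–505. Small correction, then lowering.

Request:
jog_arm:
  deltas:
    - [[-1, -0.2, 0, -2.5, 0], [-1, 0, 0, -2.5, 0], [-1, 0, 0, -1.3, 0], [-1, 0, 0, -0.5, 0], [-1, 0, 0, -0.3, 0], [-1, 0, 0, -0.1, 0], [-1, 0, 0, 0, 0]]

```text
time_s: 13.45
tcp_pos: [0.4379, -0.0292, 0.0378]
eef_rot: [-179.9, 0.0, -91.6]
contact_force: [-2.9, -0.3, 10.0]
gripper_width: 0.0539
gripper_force: 15.0
```

Request:
jog_arm:
  deltas:
    - [[-1, 0, 0, 0.1, 0], [0.3, 0, 0, 0, 0], [0.3, 0, 0, 0, 0], [0.6, 0, 0, 0, 0], [0.8, 0, 0, 1, 0], [1, 0, 0, 3.5, 0], [1, -0.0, -2, 5, 0.03], [1, 0.1, -4, 4, 0.03]]

```text
time_s: 14.45
tcp_pos: [0.4388, -0.0894, 0.1754]
eef_rot: [-179.9, 0.0, -88.0]
contact_force: [1.5, -0.6, -0.5]
gripper_width: 0.0874
gripper_force: 0.0
```

```bash
python3 - <<'E'
from h import *
for n in ("top","side"): cv2.imwrite(f"pics/{n}2.png",r.capture(n))
t=cv2.imread("pics/top2.png"); s=cv2.imread("pics/side2.png")
o=np.zeros((600,800,3),np.uint8)
o[:300,:480]=cv2.resize(t[190:240,385:465],(480,300),interpolation=cv2.INTER_CUBIC)
o[:300,480:760]=cv2.resize(s[115:190,315:385],(280,300),interpolation=cv2.INTER_CUBIC)
o[300:,:400]=cv2.resize(s[215:305,290:410],(400,300),interpolation=cv2.INTER_CUBIC)
o[300:,400:]=cv2.resize(t[190:250,250:330],(400,300),interpolation=cv2.INTER_CUBIC)
cv2.imwrite("pics/m2.png",o)
E
```

```text
(no output)
```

View pics/m2.png

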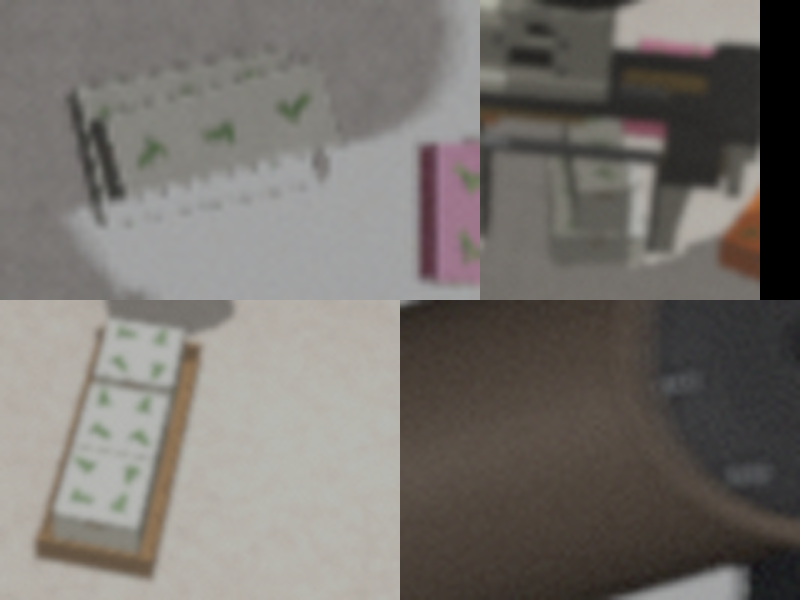

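Jar is in its tray in line (lower-left). Dropper top face in top crop: (105,118), (125,195), (342,142) and (320,70).

```bash
python3 - <<'E'
from h import *
f=lambda u,v:(385+u/6-.42,190+v/6-.42)
for a,b in(((105,118),(193,382)),((125,195),(308,378))):
    p,e=tri(ray("top",*f(*a)),ray("side",315+b[0]/8-.44,115+b[1]/8-.44)); print("corner",np.round(p,4),e)
Q=np.array([onz("top",*f(u,v),.064) for u,v in((105,118),(125,195),(342,142),(320,70))])
print(np.round(Q,4),Q.mean(0),[round(np.linalg.norm(Q[i]-Q[(i+1)%4]),4) for i in range(4)])
d=Q[0]-Q[3]+Q[1]-Q[2]; print(np.degrees(np.arctan2(d[1],d[0])))
E
```

```text
corner [ 0.4519 -0.2611  0.0609] 0.000673265166450412
corner [ 0.4165 -0.2679  0.0626] 0.0049571879380462675
[[ 0.4521 -0.2605  0.064 ]
 [ 0.419  -0.2675  0.064 ]
 [ 0.4389 -0.3609  0.064 ]
 [ 0.47   -0.3532  0.064 ]] [ 0.44499234 -0.31053121  0.064     ] [np.float64(0.0338), np.float64(0.0955), np.float64(0.032), np.float64(0.0944)]
101.51960506023678
```

Request:
jog_arm:
  deltas:
    - [[1, 0.1, -4, 0, 0.033], [1, 0.1, -4, 0, 0.033], [1, 0.1, -4, 0, 0.033], [1, 0.1, -4, 0, 0.033], [1, 0.1, -4, 0, 0.033], [1, 0.1, -2.1, -2, 0], [1, 0, 0, -2, 0], [1, 0, 0, 0, 0]]

```text
time_s: 15.55
tcp_pos: [0.4429, -0.3102, 0.1313]
eef_rot: [179.8, 0.1, -78.8]
contact_force: [0.2, -0.0, -1.2]
gripper_width: 0.0876
gripper_force: 0.0
```

```bash
python3 - <<'E'
from h import *
ci=r.camera_info("wrist"); im=r.capture("wrist"); s=r.get_state(); print(s["tcp_pos"],s["eef_rot"])
q=[proj("wrist",p+(.064,),ci) for p in((.4521,-.2605),(.419,-.2675),(.4389,-.3609),(.470,-.3532))]; print(np.round(q))
o=im.copy(); cv2.polylines(o,[np.int32(q)],True,(0,0,255),1)
cv2.imwrite("pics/w5b.png",cv2.resize(o[90:290,190:440],(750,600),interpolation=cv2.INTER_CUBIC))
E
```

```text
[ 0.44381203 -0.31024181  0.13243447] [ 1.79912705e+02  3.43018796e-02 -7.87216009e+01]
[[293. 278.]
 [336. 277.]
 [337. 155.]
 [290. 157.]]
```

View pics/w5b.png

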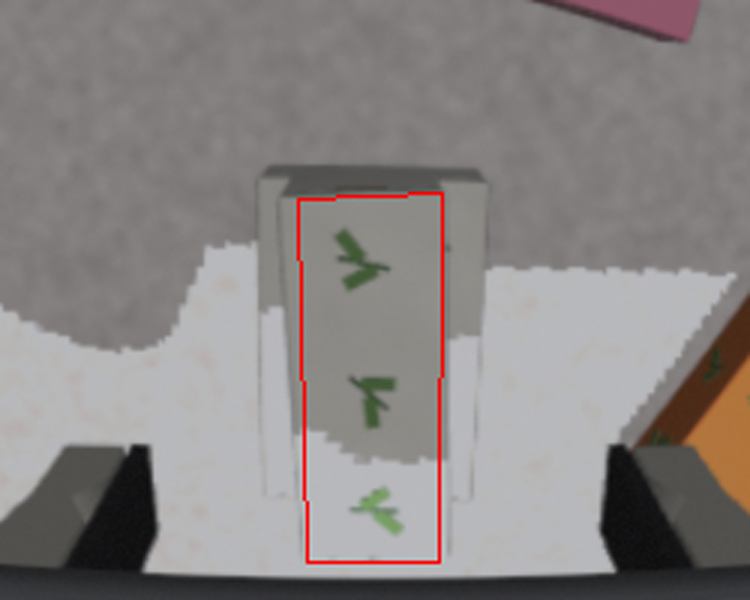

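The dropper lies on the overlay (x 282–448, y 195–558), centred between the jaws. The slab shows around it (260–487). Descending and gripping.

Request:
jog_arm:
  deltas:
    - [[1, 0.1, 0, -3, 0], [1, 0, 0, -3, 0], [1, 0, 0, -1.2, 0], [1, 0, 0, 0, 0], [-0.6, 0, 0, 0, 0], [-0.6, 0, 0, 0, 0], [-0.6, 0, 0, 0, 0], [-0.6, 0, 0, 0, 0]]
  force: 15

```text
time_s: 16.6
tcp_pos: [0.4454, -0.3104, 0.0609]
eef_rot: [-180.0, -0.0, -78.7]
contact_force: [0.0, -0.2, -0.7]
gripper_width: 0.0532
gripper_force: 0.0
```

Request:
jog_arm:
  deltas:
    - [[-1, 0, 0, 0, 0], [-1, 0, 0, 0, 0], [-1, 0, 0, 0, 0], [-1, 0, 0, 0.5, 0], [-1, 0, 0, 1, 0], [-1, 0, 0, 2.5, 0], [-1, 0, 0, 3.5, 0], [-1, 0, 0, 3.5, 0]]

```text
time_s: 17.6
tcp_pos: [0.4452, -0.3103, 0.1723]
eef_rot: [-180.0, -0.0, -78.7]
contact_force: [-0.5, -0.8, -1.1]
gripper_width: 0.0382
gripper_force: 14.8
```

Request:
jog_arm:
  deltas:
    - [[-1, -0.1, 4.6, 0, -0.02], [-1, -0.1, 4.6, 0, -0.02], [-1, -0.1, 4.6, 0, -0.02], [-1, -0.1, 4.6, 0, -0.02], [-1, -0.1, 4.6, 0, -0.02], [-1, -0.1, 4.6, 0, -0.02], [-1, -0.1, 4.6, 0, -0.02], [-1, -0.1, 4.6, 0, -0.02]]

```text
time_s: 18.6
tcp_pos: [0.4371, 0.0592, 0.1715]
eef_rot: [-179.9, 0.0, -87.9]
contact_force: [1.0, 0.5, -0.0]
gripper_width: 0.0383
gripper_force: 14.8
```

Request:
jog_arm:
  deltas:
    - [[-1, -0.1, 4.6, 0, -0.02], [-1, 0, 4.6, 0, -0.02], [-1, 0, 4.6, 0, -0.02], [-1, 0, 4.7, 0, -0.005], [-1, 0, 0, -2, 0], [-1, 0, 0, 0, 0], [-1, 0, 0, 0, 0]]

```text
time_s: 19.48
tcp_pos: [0.4365, 0.2424, 0.1514]
eef_rot: [-180.0, 0.0, -91.6]
contact_force: [0.2, -0.1, -0.3]
gripper_width: 0.0382
gripper_force: 14.8
```

```bash
python3 - <<'E'
from h import *
ci=r.camera_info("wrist"); im=r.capture("wrist"); s=r.get_state(); print(s["tcp_pos"],s["eef_rot"])
cv2.imwrite("pics/w6.png",im)
hsv=cv2.cvtColor(im,cv2.COLOR_BGR2HSV); m=cv2.inRange(hsv,(8,60,30),(24,200,230))
# brown edges per row near the pocket, cast onto lip-top plane; expected tray edges at lip height
a=np.radians(88.4)
for z,h in((.012,.03),):
  for x in(-.057,-.045,-.035):
    q=[proj("wrist",(.4362+x*np.cos(a)-y*np.sin(a),.243+x*np.sin(a)+y*np.cos(a),z),ci) for y in(h,-h)]
    v=int(q[0][1]); u=np.where(m[v,250:420])[0]+250
    if len(u): print(np.round(q),u.min(),u.max(),onz("wrist",u.min(),v,z,ci),onz("wrist",u.max(),v,z,ci))
c=(m[:, 315]>0); print(np.where(c)[0][[0,-1]])
print("wall",proj("wrist",(.4362-.06*np.cos(a),.243-.06,.022),ci))
E
```

```text
[0.43664213 0.24242838 0.15153259] [-1.79950448e+02  4.44406461e-02 -9.16266302e+01]
[[350. 133.]
 [284. 133.]] 285 350 [0.46340683 0.18501921 0.012     ] [0.40503332 0.18667286 0.012     ]
[[350. 146.]
 [284. 146.]] 286 350 [0.46306157 0.19692597 0.012     ] [0.40513976 0.19856073 0.012     ]
[[350. 157.]
 [284. 157.]] 286 350 [0.46356377 0.20707761 0.012     ] [0.40520206 0.20873106 0.012     ]
[ 54 343]
wall (np.float64(317.1094355519745), np.float64(130.65057879051187))
```

Tray edges agree within 1 mm. Lowering the dropper.

Request:
jog_arm:
  deltas:
    - [[-1, 0, 0, -3.5, 0], [-1, 0, 0, -3.5, 0], [-1, 0, 0, -2.5, 0], [-1, 0, 0, -1, 0], [-1, 0, 0, -0.5, 0], [-1, 0, 0, -0.3, 0], [-1, 0, 0, -0.1, 0], [-1, 0, 0, 0, 0]]

```text
time_s: 20.52
tcp_pos: [0.4367, 0.243, 0.0375]
eef_rot: [-179.9, 0.1, -91.6]
contact_force: [-0.8, -1.2, 5.2]
gripper_width: 0.0385
gripper_force: 14.8
```

Request:
jog_arm:
  deltas:
    - [[-1, 0, 0, 0.1, 0], [0.2, 0, 0, 0, 0], [0.2, 0, 0, 0, 0], [0.5, 0, 0, 0, 0], [0.8, 0, 0, 1, 0], [1, 0, 0, 4, 0], [1, 0, -2, 5, 0.02], [1, 0, -4, 3, 0.02]]

```text
time_s: 21.52
tcp_pos: [0.4372, 0.1833, 0.1707]
eef_rot: [-179.8, 0.1, -89.2]
contact_force: [1.0, -0.4, -0.5]
gripper_width: 0.0875
gripper_force: 0.0
```

Request:
jog_arm:
  deltas:
    - [[1, 0.1, -5, 0, 0.02], [1, 0.1, -5, 0, 0.02], [1, 0.1, -5, 0, 0.02], [1, 0.1, -5, 0, 0.02], [1, 0.1, -5, 0, 0.02], [1, 0.1, -5, 0, 0.02], [1, 0.1, -5, 0, 0.02], [1, 0.1, -5, 0, 0.02]]

```text
time_s: 22.52
tcp_pos: [0.4442, -0.2191, 0.1685]
eef_rot: [-179.9, -0.0, -80.1]
contact_force: [1.2, 1.0, 0.6]
gripper_width: 0.0877
gripper_force: 0.0
```

Request:
jog_arm:
  deltas:
    - [[1, 0, -5, 0, 0.02], [1, 0, -4.3, 0, 0.02], [1, 0, 0, -2, 0], [1, 0, 0, 0, 0], [1, 0, 0, 0, 0]]

```text
time_s: 23.15
tcp_pos: [0.4446, -0.3102, 0.1485]
eef_rot: [-180.0, -0.0, -77.8]
contact_force: [-0.5, 0.1, -0.3]
gripper_width: 0.0875
gripper_force: 0.0
```

```bash
python3 - <<'E'
from h import *
import pickle
ci=r.camera_info("wrist"); im=r.capture("wrist"); s=r.get_state(); print(s["tcp_pos"],s["eef_rot"])
pickle.dump(ci,open("w7.pkl","wb")); cv2.imwrite("pics/w7.png",im)
t=r.capture("top"); sd=r.capture("side"); cv2.imwrite("pics/top3.png",t); cv2.imwrite("pics/side3.png",sd)
o=np.zeros((600,800,3),np.uint8)
o[:400,:500]=cv2.resize(im[90:290,190:440],(500,400),interpolation=cv2.INTER_CUBIC)
o[:300,500:]=cv2.resize(t[190:240,395:445],(300,300),interpolation=cv2.INTER_CUBIC)
o[300:,500:]=cv2.resize(sd[115:190,315:390],(300,300),interpolation=cv2.INTER_CUBIC)
o[400:,:300]=cv2.resize(t[200:240,150:210],(300,200),interpolation=cv2.INTER_CUBIC)
o[400:,300:500]=cv2.resize(sd[300:400,270:370],(200,200),interpolation=cv2.INTER_CUBIC)
cv2.imwrite("pics/m3.png",o)
E
```

```text
[ 0.44477113 -0.31011408  0.14860593] [-1.79948462e+02 -4.28716386e-02 -7.77970395e+01]
```

View pics/m3.png

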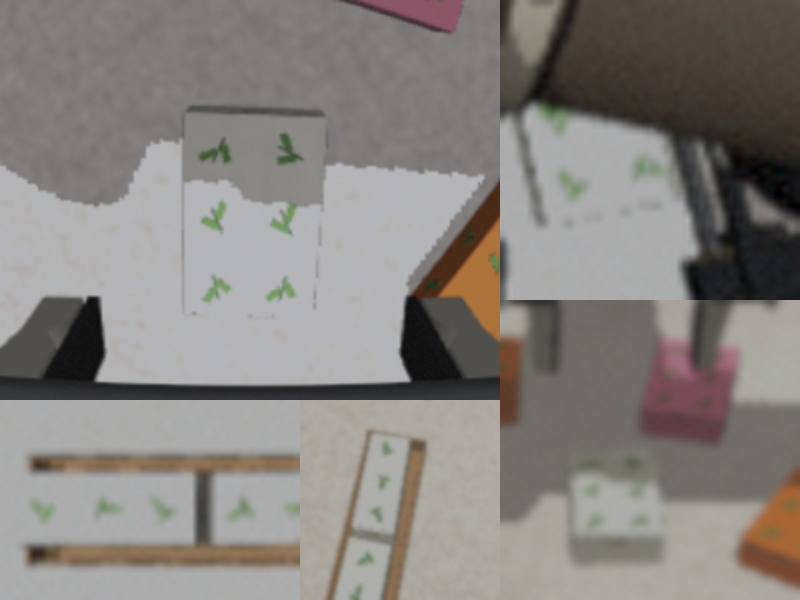

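Lower-left crops: dropper seated in line with its neighbour. The slab's top corners in the wrist crop (2×) are (183,110), (326,116), (316,314) and (184,316).

```bash
python3 - <<'E'
from h import *
import pickle
ci=pickle.load(open("w7.pkl","rb")); f=lambda u,v:(190+u/2-.25,90+v/2-.25)
for a,b in(((184,316),(70,235)),((316,314),(162,238))):
    p,e=tri(ray("wrist",*f(*a),ci),ray("side",315+b[0]/4-.37,115+b[1]/4-.37)); print(np.round(p,4),round(e,4))
Q=np.array([onz("wrist",*f(*p),.026,ci) for p in((183,110),(326,116),(316,314),(184,316))])
print(np.round(Q,4),Q.mean(0),[round(np.linalg.norm(Q[i]-Q[(i+1)%4]),4) for i in range(4)])
d=Q[3]-Q[0]+Q[2]-Q[1]; print(np.degrees(np.arctan2(d[1],d[0])))
E
```

```text
[ 0.4669 -0.2554  0.0251] 0.0004
[ 0.4053 -0.2679  0.0216] 0.0006
[[ 0.4842 -0.3512  0.026 ]
 [ 0.4242 -0.3615  0.026 ]
 [ 0.4059 -0.2701  0.026 ]
 [ 0.4667 -0.2559  0.026 ]] [ 0.44526102 -0.30965083  0.026     ] [np.float64(0.0609), np.float64(0.0932), np.float64(0.0624), np.float64(0.097)]
100.86916883563606
```

```bash
python3 - <<'E'
from h import *
import pickle
ci=pickle.load(open("w7.pkl","rb"))
t=cv2.cvtColor(cv2.imread("pics/top0.png"),cv2.COLOR_BGR2HSV); m=cv2.inRange(t,(3,150,60),(20,255,255))
k,l,st,c=cv2.connectedComponentsWithStats(m)
for i in range(1,k):
    if st[i,4]>120:
        ys,xs=np.where(l==i); W=np.array([onz("top",x,y,.026)[:2] for x,y in zip(xs,ys)],np.float32)*1000
        print(st[i],np.round(cv2.boxPoints(cv2.minAreaRect(W))))
for u,v in((410,290),(412,272),(498,180)): print(np.round(onz("wrist",190+u/2,90+v/2,.026,ci),3),np.round(onz("wrist",190+u/2,90+v/2,.0,ci),3))
E
```

```text
[448 157  27  22 405] [[ 531. -402.]
 [ 540. -466.]
 [ 592. -459.]
 [ 583. -395.]]
[399 248  41  33 743] [[ 265. -339.]
 [ 319. -361.]
 [ 355. -272.]
 [ 301. -250.]]
[ 0.365 -0.291  0.026] [ 0.355 -0.281  0.   ]
[ 0.366 -0.3    0.026] [ 0.357 -0.291  0.   ]
[ 0.339 -0.352  0.026] [ 0.326 -0.348  0.   ]
```

Request:
jog_arm:
  deltas:
    - [[0.85, 0, 0, -3.5, -0.02], [0.85, 0, 0, -3.5, 0], [0.85, 0, 0, -3, 0], [0.85, 0, 0, -1.3, 0], [0.85, 0, 0, -0.45, 0], [0.85, 0, 0, 0, 0], [0, 0, 0, 0, 0], [0, 0, 0, 0, 0]]
  force: 25

```text
time_s: 24.3
tcp_pos: [0.4448, -0.3105, 0.0309]
eef_rot: [-179.9, -0.0, -79.0]
contact_force: [-0.3, 0.6, -0.0]
gripper_width: 0.0665
gripper_force: 0.0
```

Request:
jog_arm:
  deltas:
    - [[-1, 0, 0, 0, 0], [-1, 0, 0, 0, 0], [-1, 0, 0, 0, 0], [-1, 0, 0, 0.3, 0], [-1, 0, 0, 0.7, 0], [-1, 0, 0, 1.5, 0], [-1, 0, 0, 3, 0], [-1, 0, 0, 3, 0]]

```text
time_s: 25.3
tcp_pos: [0.4442, -0.3104, 0.1167]
eef_rot: [-180.0, -0.0, -79.0]
contact_force: [1.4, 0.4, -1.9]
gripper_width: 0.0619
gripper_force: 24.9
```

Request:
jog_arm:
  deltas:
    - [[-1, 0, 0, 4, 0], [-1, 0, 1, 4, 0], [-1, 2.3, 3.7, 0.5, -0.02], [-1, 2.3, 3.7, 0, -0.02], [-1, 2.3, 3.7, 0, -0.02], [-1, 2.3, 3.7, 0, -0.02], [-1, 2.3, 3.7, 0, -0.02], [-1, 2.3, 3.7, 0, -0.02]]

```text
time_s: 26.3
tcp_pos: [0.5828, -0.0771, 0.2012]
eef_rot: [-180.0, 0.0, -85.9]
contact_force: [1.3, 0.0, -1.3]
gripper_width: 0.0619
gripper_force: 24.9
```

Request:
jog_arm:
  deltas:
    - [[-1, 2.4, 3.4, 0, -0.02], [-1, 0, 0, -3, 0], [-1, 0, 0, -2, 0], [-1, 0, 0, 0, 0], [-1, 0, 0, 0, 0]]

```text
time_s: 26.92
tcp_pos: [0.6068, -0.0445, 0.1515]
eef_rot: [-179.9, -0.0, -87.0]
contact_force: [-0.2, -0.2, -1.7]
gripper_width: 0.0617
gripper_force: 24.9
```

```bash
python3 - <<'E'
from h import *
ci=r.camera_info("wrist"); im=r.capture("wrist"); s=r.get_state(); print(s["tcp_pos"],s["eef_rot"])
cv2.imwrite("pics/w8.png",im)
a=np.radians(92.8); ox,oy=.6074,-.044; o=im.copy()
hsv=cv2.cvtColor(im,cv2.COLOR_BGR2HSV); m=cv2.inRange(hsv,(8,60,30),(24,200,230))
for x in(-.056,-.05,-.04):
    q=[proj("wrist",(ox+x*np.cos(a)-y*np.sin(a),oy+x*np.sin(a)+y*np.cos(a),.012),ci) for y in(.042,-.042)]
    v=int(q[0][1]); u=np.where(m[v,230:420])[0]+230
    if len(u): print(np.round(q),u.min(),u.max())
print("end wall",proj("wrist",(ox-.06*np.cos(a),oy-.06*np.sin(a),.022),ci), np.where(m[:,317])[0][:3])
E
```

```text
[ 0.60700484 -0.04444703  0.15166328] [-1.79879143e+02  2.40974091e-03 -8.70169052e+01]
[[363. 135.]
 [270. 134.]] 270 360
[[363. 141.]
 [270. 141.]] 270 360
[[362. 152.]
 [270. 152.]] 270 360
end wall (np.float64(316.4815572816144), np.float64(130.56450331615758)) [129 130 131]
```

Tray edges and end wall agree to about a pixel. Lowering the slab.

Request:
jog_arm:
  deltas:
    - [[-1, 0.1, 0, -3.5, 0], [-1, 0, 0, -3.5, 0], [-1, 0, 0, -2.8, 0], [-1, 0, 0, -1, 0], [-1, 0, 0, -0.5, 0], [-1, 0, 0, -0.3, 0], [-1, 0, 0, -0.2, 0], [-1, 0, 0, 0, 0]]

```text
time_s: 27.98
tcp_pos: [0.608, -0.0442, 0.0337]
eef_rot: [-179.9, 0.0, -87.0]
contact_force: [-2.0, 1.0, 4.4]
gripper_width: 0.0615
gripper_force: 25.0
```

Request:
jog_arm:
  deltas:
    - [[-1, 0, 0, 0.05, 0], [0.5, 0, 0, 0, 0], [0.6, 0, 0, 0, 0], [0.7, 0, 0, 0, 0], [0.8, 0, 0, 1, 0], [0.8, 0, 0, 3, 0], [0.8, 0, 0, 4, 0], [0.8, -1, -4, 4, 0]]

```text
time_s: 28.98
tcp_pos: [0.598, -0.0833, 0.1545]
eef_rot: [-179.9, -0.0, -86.8]
contact_force: [0.6, -1.8, 1.0]
gripper_width: 0.0787
gripper_force: 0.0
```

Request:
jog_arm:
  deltas:
    - [[0.8, -2, -4.5, 2, 0], [0.8, -2, -4.5, 2, 0], [0.8, -2, -4.5, 0, 0], [0.8, -2, -4.5, 0, 0], [0.8, -2, -4.5, 0, 0], [0.8, -2, -4.5, 0, 0], [0.8, 0, 0, 0, 0], [0.8, 0, 0, 0, 0]]

```text
time_s: 29.98
tcp_pos: [0.4772, -0.3545, 0.193]
eef_rot: [-180.0, -0.0, -87.1]
contact_force: [-0.7, 1.1, 0.2]
gripper_width: 0.0791
gripper_force: 0.0
```

```bash
python3 - <<'E'
from h import *
t=r.capture("top"); sd=r.capture("side"); cv2.imwrite("pics/top4.png",t); cv2.imwrite("pics/side4.png",sd)
o=np.zeros((600,800,3),np.uint8)
o[:300]=cv2.resize(t[130:242,145:444],(800,300),interpolation=cv2.INTER_CUBIC)
o[300:,:450]=cv2.resize(sd[190:400,180:495],(450,300),interpolation=cv2.INTER_CUBIC)
o[300:,450:]=cv2.resize(sd[120:190,240:322],(350,300),interpolation=cv2.INTER_CUBIC)
cv2.imwrite("pics/m4.png",o); s=r.get_state(); print(s["tcp_pos"],s["time_s"],s["gripper_force"])
E
```

```text
[ 0.47770163 -0.35366764  0.19288275] 30.075 0.0
```

View pics/m4.png

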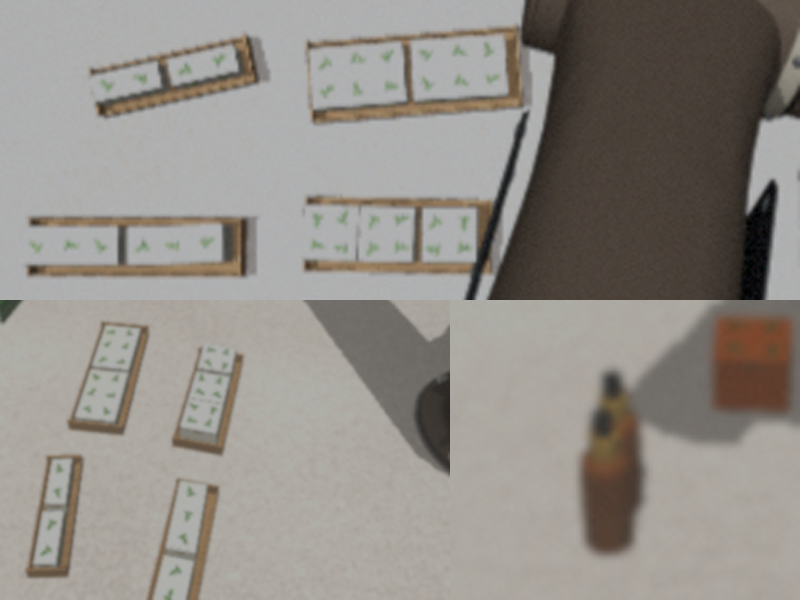

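All four cartons lie flat in their pockets and in line with their neighbours. The bottles are still standing and the gripper is clear, so I'm handing in.

```bash
python3 -c "
from plant import r
print(r.close_job())"
```

```text
the job is handed in; nothing more can be done
None
```

All four cartons are packed flat in their own trays, in line with their neighbours, the bottles still stand untouched, and the job was handed in at about 30 s with no verdict returned.

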